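# Clamp the flow-cell cartridge with the slip-clutch screw

## Robot

A 6-joint arm with a two-finger parallel gripper is mounted at the origin on the work surface. World frame = base frame: x ahead of the robot, y to its left, z up, the work surface at z = 0. Lengths are in mm, angles in rad, forces in N, time in s.
With the tool pointing down it reaches from about 300 to 775 mm from the base axis. Payload 14.6 kg.
Tool frame: the origin (TCP) lies midway between the tips of the shut fingers; the grasp point (between the pads) lies 19 mm behind it (ctrl.hold_point_z is the distance from the TCP to the grasp point, in mm); y points along the fingers, z is the direction in which the jaws open and shut, and the axes are right-handed (so a half turn about y gives the same grasp; the last joint's range is limited). The gripper opens to 94 mm and grips with 3 to 60 N. Pads are 16 mm wide; open, the fingers measure 119 mm over their backs; the gripper's body (75 mm by 177 mm) begins 78 mm behind the grasp point.
Start: joints at [1.041, 0.3, 1.521, -0, 1.321, -0.067], TCP at [245.546, 492.134, 205.446] pointing down, gripper open.
Joint ranges: [-3.03, 3.03], [-0.79, 2.21], [0.23, 2.52], [-1.04, 4.18], [0, 3.07], [-2.55, 2.55]. Speed limits (rad/s): [2.22, 2.22, 2.57, 3.14, 3.14, 3.14].

## Interface

Orientations are given as a unit quaternion [x, y, z, w].
In Python, from rig import ctrl, optics gives the robot as it stands.
- The arm moves only by the shell command python3 -m handwheel 'ROWS' [FORCE]. ROWS is JSON, a list of rows, each a list of 3 entries, a list of its own where there are three numbers: the shift along the tool's x, y, z each as a share of 50 mm, from -1 to 1, then the turn, a rotation vector about the tool's x, y, z each as a share of 10 degrees, from -1 to 1, then the finger opening in mm, from 0 to 94. A call has 1 to 5 rows; each row shifts and turns the commanded pose from where the row before left it, along the tool's axes as they then stand; what a row does not reach is not made up. A row lasts 1/8 s, in which the tool goes at most 62.5 mm and 10.7 degrees, less where a joint would pass 70% of its speed; a pose out of reach is approached as far as the arm can. A call with a number of a shift or a turn outside -1 to 1 is refused whole. A call with a gripper value outside its range is refused whole. The fingers move at their own pace and stop on an object; FORCE is the grip in N (left out, the last holds). Time passes only in rows, so rows that do not move let the fingers close. It gives the time, the measured TCP pose, the force and the opening at its end, in the units of the state.
- ctrl.observe(): the state, without advancing time (a new reading comes with each control period).
- optics.capture(name): name is "scene" or "top" or "wrist"; returns a dict with "frame" (384x512x3 uint8, blue, green, red), "intrinsics" (3x3 intrinsics, pixels), "rvec" (rotation vector, rad) and "tvec" (3), from world to camera coordinates, as OpenCV has them. Camera axes: x right, y down, z forward; pixel columns grow to the right and rows downward; lengths in mm; the calibration is good to about 2 mm. A picture is of the moment at which its call begins. There is no depth.
- ctrl.job_done(): hands the job in, once; it reports no verdict.
Trained networks look in the newest picture that a camera, given by its name, has taken for a name from the list of things; names that differ only in an ending like _2 or _b are one class to them, and where a whole thing is asked for, a point or a joint stands for the part that bears it (a point fixed in the world has none). Each returns a list of dicts, best first, with "score" (0 to 1); they miss things now and then, are a little off and sometimes report something else, mostly with a low value. They report only what shows in the picture. A call takes as long as a camera call.
- optics.boxes_of(camera, name): "bbox" ([left, top, right, bottom] in pixels, round what is visible of it).
- optics.silhouettes(camera, name): "pixels" (384x512 bool, what is visible of it) and "bbox" ([left, top, right, bottom] in pixels, round what is visible of it).
The state is a dict: "clock": time; "joint_positions": joint angles; "qvel": joint speeds; "joint_torque": joint torques, N m; "eef_pos": TCP position; "tcp_rot": TCP orientation; "ft_force": force on the tool from outside, world axes, zero at the start; "moment": the same for the moment, N m; "finger_gap": finger opening in mm.
Only numpy, scipy, OpenCV 4.12 (cv2) and the standard library are available. Lean on these libraries where they do the work, as an engineer would, in place of code of your own. Each camera call takes 0.05 s, during which the arm holds its last target.

## Task

Swing the grey clamp arm of the flow-cell holder fully home against its stop, over the cartridge, then turn its thumbscrew clockwise until its clutch just begins to slip; stop at that first slip, with less than 30 degrees of slipping, and let go. Leave the cartridge in its nest and do not shift the things standing around.

Things in the scene. Friction and masses are not known exactly. Their poses are not given: they have to be found in the camera images.
- holder: fixed aluminium base plate, 150 (x) x 230 (y) x 10 mm, of the flow-cell holder, z up; origin at table level, midway between the arm's pivot (y = -65 mm) and the cartridge nest (y = +65 mm); plate centre at y = +5 mm. An upright stop post, 12 x 16 mm, stands at x = +19 mm, y = -29 mm, its top 60 mm above the table.
- nest (a point): centre of the top of the cartridge as it lies in the nest, 24 mm above the table; fixed on the holder. The knob's axis stands over it when the arm is home.
- swing_arm: grey swing arm, 26 mm wide, 46 to 64 mm above the table. Origin on the vertical pivot axis, at table level; its y axis points along the arm to the screw, 130 mm from the pivot. Home (hard stop) when its y axis is along the holder's y axis; starts 0.6 to 1.2 rad counter-clockwise (from above) of that, towards the holder's -x side. Hinge friction 0.25 Nm (5 N at the pin); stays where left.
- pin (a point): upright round steel pin, 10 mm diameter, on the arm 55 mm from the pivot, for swinging the arm by pinching or pushing; it reaches from 64 to 119 mm above the table, and this point is on its axis at 100 mm.
- knob_centre (a point): centre of the black round fluted knob of the thumbscrew, 41 mm diameter, 91 to 119 mm above the table, this point at 105 mm; vertical axis, gripped across its diameter at any angle (30 N or more holds the clutch torque). Its x axis points along the white line on its top. Clockwise from above tightens; backwards drives the screw without slip. It does not sink as it turns.
- collar (a point): top centre of the steel collar disc, 56 mm diameter, 66 to 71 mm high, just below the knob. Its x axis (dark rim line) starts in line with the knob's; the angle between them is the clutch's slip. They turn together at 0.03 Nm for 0.6 to 2.1 rad (unseen, differs each time) till the screw bears; then a spring winds up over 0.25 rad to 0.35 Nm, at which the knob slips at steady torque. Let go, the spring unwinds; the slip stays.
- cartridge: white plastic flow-cell cartridge, 76 x 50 x 14 mm, lying loose in the nest; origin at the centre of its underside, 10 mm above the table. Stays where it is.
- tip_box: bystander: blue tip box with clear lid, 85 x 125 x 57 mm, standing on the table; origin at the centre of its underside
- tube_rack: bystander: orange rack of capped tubes, 70 x 160 mm, 75 mm high; origin at the centre of its underside
- reagent: bystander: amber bottle, 60 mm diameter, 110 mm high; origin at the centre of its underside

How it is judged (in metres and radians):
On the way, in this order (a step that is already met when the one before it is completed fails the run):
1. the arm is swung home: the knob's axis is within 4 mm of the nest's centre (horizontal distance between knob_centre and nest below 0.004 m), for 0.2 s.
2. the screw is tight: the clutch has slipped by more than 0.025 rad (angle between the x axis of knob_centre and the x axis of collar, either way round above 0.025 rad), for 0.1 s.
At the end, for the whole second after the job is handed in: The arm is home (knob axis within 4 mm of the nest's centre), the clutch has slipped between 0.025 and 0.55 rad, the arm's pad presses on the cartridge with more than 2 N, and the cartridge lies within 5 mm of where it was (horizontal distance between knob_centre and nest below 0.004 m and angle between the x axis of knob_centre and the x axis of collar, either way round between 0.025 and 0.55 rad and contact force between swing_arm and cartridge above 2 N and distance of cartridge from where it was at the start of the episode below 0.005 m); the robot touches nothing.
It fails at once if the clutch is made to slip by more than 0.55 rad (angle between the x axis of knob_centre and the x axis of collar, either way round above 0.55 rad).
It fails at once if the cartridge is shifted by more than 8 mm (distance of cartridge from where it was at the start of the episode above 0.008 m).
It fails at once if a bystander is shifted by more than 15 mm (distance of any of tip_box, tube_rack, reagent from where it was at the start of the episode above 0.015 m).
It also fails if it takes over 72 s, if anything falls off the work surface, if the arm or the gripper's body presses on something with over 40 N, if the wrist force passes 120 N, or if a joint passes its speed limit or range.

## Working session

There is one attempt and no reset: what is moved stays moved. The work goes in short steps, Python scripts to look and compute and a shell command to move; the robot and the scene stay as the last step left them, time stands still between calls to the robot, and variables do not carry over. Pictures are saved under pics/ and viewed, and the job is handed in when it is done.

```bash
ls; mkdir -p pics; python3 - <<'E'
from rig import ctrl, optics
import cv2
print(ctrl.observe(), ctrl.hold_point_z)
for n in("scene","top"):
    c=optics.capture(n); cv2.imwrite(f"pics/{n}0.png",c["frame"]); print(n,c["intrinsics"],c["rvec"],c["tvec"])
    for k in("knob_centre","pin","swing_arm","holder","cartridge","collar","tip_box","tube_rack","reagent"):
        print(k,[(round(b["score"],2),[round(float(v)) for v in b["bbox"]]) for b in optics.boxes_of(n,k)][:2])
E
```

```text
pics
{'clock': 0.0, 'joint_positions': array([ 1.04141683e+00,  3.00456157e-01,  1.52159302e+00, -7.59803963e-06,
        1.32068272e+00, -6.65865477e-02]), 'qvel': array([ 1.54417949e-03,  1.30209711e-04,  3.81978633e-05, -6.72555780e-05,
       -1.43565058e-03, -1.30875766e-03]), 'joint_torque': array([ 9.24946153e-05, -5.31798184e+01, -3.52744710e+01,  7.07867648e-02,
        2.43159255e-02, -1.38384867e-04]), 'eef_pos': array([245.41142356, 491.91822926, 204.8894726 ]), 'tcp_rot': array([ 0.68864616, -0.16228084,  0.16204931, -0.68787457]), 'ft_force': array([-0.45717302, -0.45142394,  0.06468238]), 'moment': array([ 0.00798941, -0.04513279, -0.00555388]), 'finger_gap': 93.93332161125842} 18.8
scene [[452.6592334    0.         251.68395977]
 [  0.         452.6592334  192.48345874]
 [  0.           0.           1.        ]] [ 2.42347274  0.93522439 -0.29659517] [-395.53592003 -277.81399527 1737.50967601]
knob_centre [(0.43, [225, 173, 240, 191])]
pin [(0.67, [222, 176, 245, 229])]
swing_arm [(0.69, [225, 174, 248, 233])]
holder [(0.81, [211, 173, 284, 252])]
cartridge [(0.55, [243, 192, 268, 210])]
collar [(0.52, [223, 173, 234, 196])]
tip_box [(0.8, [130, 238, 176, 285])]
tube_rack [(0.68, [314, 107, 356, 153])]
reagent [(0.57, [210, 280, 231, 312])]
top [[351.25190305   0.         257.64154035]
 [  0.         351.25190305 185.24243671]
 [  0.           0.           1.        ]] [ 2.14803425 -2.21242729  0.09980009] [  17.32969268  571.98997867 1125.14956677]
knob_centre [(0.47, [342, 132, 367, 154]), (0.45, [266, 200, 282, 215])]
pin [(0.56, [266, 170, 302, 220])]
swing_arm [(0.71, [269, 173, 304, 215]), (0.47, [353, 196, 399, 224])]
holder [(0.62, [236, 154, 313, 220])]
cartridge [(0.71, [247, 182, 268, 201]), (0.54, [265, 171, 303, 218])]
collar [(0.51, [264, 204, 284, 219])]
tip_box [(0.84, [353, 196, 401, 225])]
tube_rack [(0.84, [97, 171, 156, 198])]
reagent [(0.82, [343, 132, 366, 154])]
```

```bash
python3 - <<'E'
import cv2
a=cv2.imread("pics/top0.png");b=cv2.imread("pics/scene0.png")
cv2.imwrite("pics/t1.png",cv2.resize(a[140:235,220:330],None,fx=6,fy=6,interpolation=cv2.INTER_CUBIC))
cv2.imwrite("pics/s1.png",cv2.resize(b[160:260,200:300],None,fx=6,fy=6,interpolation=cv2.INTER_CUBIC))
E
```

```text
(no output)
```

View pics/top0.png

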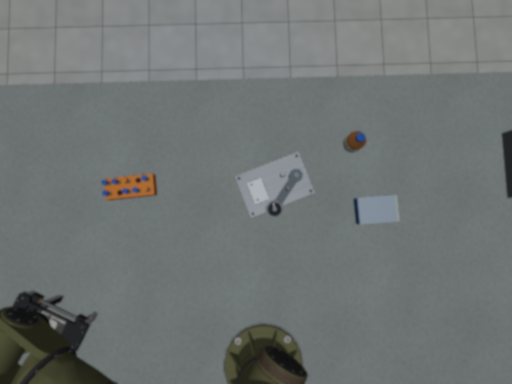

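View pics/scene0.png

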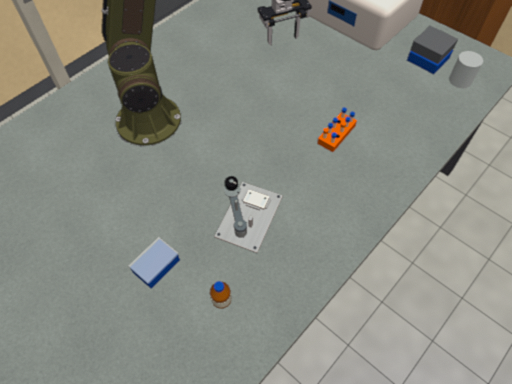

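View pics/t1.png

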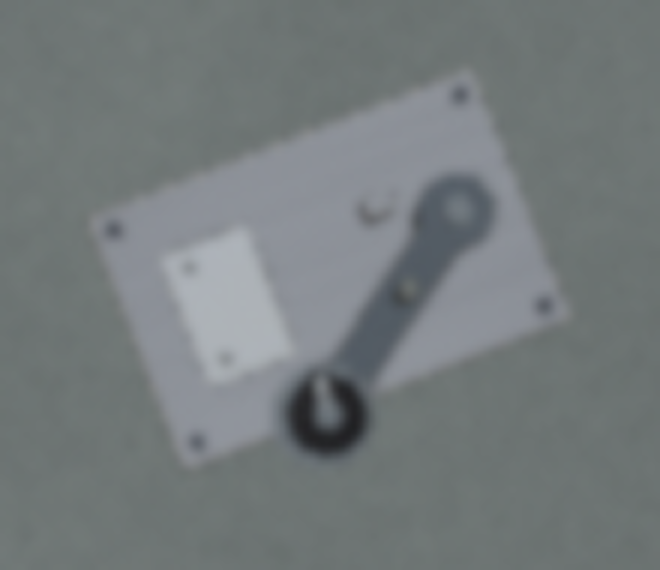

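View pics/s1.png

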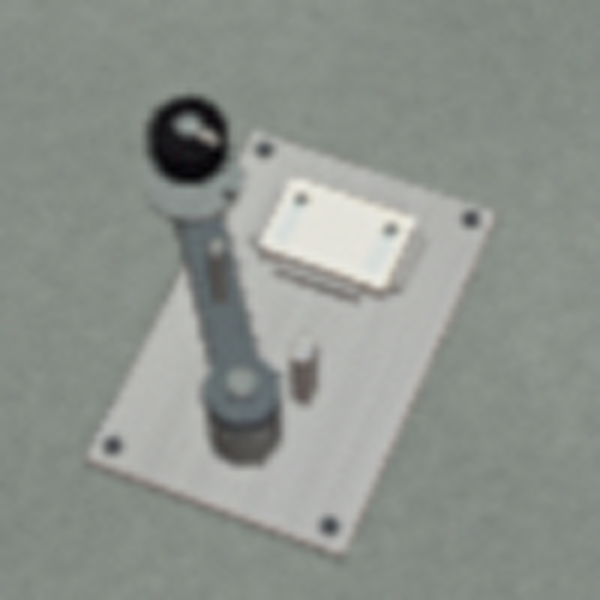

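```bash
cat > h.py <<'E'
import numpy as np, cv2
from scipy.optimize import least_squares
from rig import ctrl, optics
def cam(n):
    c=optics.capture(n); return c
def proj(P,c):
    return cv2.projectPoints(np.float64(P).reshape(-1,1,3),c["rvec"],c["tvec"],c["intrinsics"],None)[0][:,0]
def ray(uv,c,z):
    R=cv2.Rodrigues(c["rvec"])[0]; o=-R.T@np.ravel(c["tvec"]); d=R.T@np.linalg.inv(c["intrinsics"])@np.array([uv[0],uv[1],1.])
    return (o+d*(z-o[2])/d[2])[:2]
def rz(a): return np.array([[np.cos(a),-np.sin(a)],[np.sin(a),np.cos(a)]])
E
python3 - <<'E'
from h import *
t=cam("top");s=cam("scene")
H=np.array([[-75,-110],[75,-110],[75,120],[-75,120.]])
T=np.array([[568,318],[470,68],[95,222],[188,465.]])/6+[219.58,139.58]
S=np.array([[88,458],[340,556],[495,213],[258,128.]])/6+[199.58,159.58]
def model(p,z=10): return np.c_[H@rz(p[2]).T+p[:2],np.full(4,z)]
fT=lambda p:(proj(model(p),t)-T).ravel(); fS=lambda p:(proj(model(p),s)-S).ravel()
for f in(fT,fS,lambda p:np.r_[fT(p),fS(p)]):
    r=least_squares(f,[400,0,-.3+1.57]); print(r.x.round(3),r.fun.round(2))
p=r.x
nest=rz(p[2])@[0,65]+p[:2]; piv=rz(p[2])@[0,-65]+p[:2]
print("nest",nest,"piv",piv,"pinhome",rz(p[2])@[0,-10]+p[:2])
for n,c,k,pi in(("top",t,np.array([327,413])/6+[219.58,139.58],np.array([406,286])/6+[219.58,139.58]),("scene",s,np.array([187,140])/6+[199.58,159.58],np.array([217,245])/6+[199.58,159.58])):
    K=ray(k,c,119); print(n,K,np.hypot(*(K-piv)),"ang",np.arctan2(*(K-piv)[::-1])-np.pi/2-p[2], "pin",ray(pi,c,119), np.hypot(*(ray(pi,c,119)-piv)))
from scipy.spatial.transform import Rotation as Ro
o=ctrl.observe();print(Ro.from_quat(o["tcp_rot"]).as_matrix().round(3),o["clock"])
E
```

```text
[ 5.77241e+02 -6.10070e+01  3.46000e-01] [ 1.09 -0.14  0.39 -0.13 -1.25 -0.74 -0.24  0.96]
[ 5.76776e+02 -5.95510e+01  3.40000e-01] [-0.77 -0.04  0.4  -0.02  0.74 -0.12 -0.37  0.11]
[ 5.7706e+02 -6.0340e+01  3.4300e-01] [ 0.87  0.02  0.29 -0.01 -1.42 -0.79 -0.54  0.95 -0.82  0.27  0.43  0.18
  0.57 -0.01 -0.58  0.31]
nest [555.18296686   0.8678227 ] piv [ 598.93692983 -121.54782469] pinhome [580.4256378  -69.75658926]
top [493.28688184 -45.89777682] 129.94176534532085 ang 0.6061128718998472 pin [555.50750233 -87.56206564] 55.14659546384155
scene [497.46849176 -52.66046188] 122.64302947273652 ang 0.631098385860873 pin [554.08115358 -89.24762275] 55.27516357077396
[[ 0.895 -0.     0.446]
 [-0.446  0.     0.895]
 [-0.    -1.     0.   ]] 1.1
```

```bash
python3 -m handwheel '[[[0,0,0],[0,0.9,0],50],[[0,0,0],[0,0.9,0],50],[[0,0,0],[0,0.9,0],50]]' 40
cat >> h.py <<'E'
from scipy.spatial.transform import Rotation as Ro
def st(): 
    o=ctrl.observe(); return o
def info(target=None):
    o=st(); R=Ro.from_quat(o["tcp_rot"]).as_matrix()
    print("t",round(o["clock"],2),"pos",o["eef_pos"].round(1),"thz",np.degrees(np.arctan2(R[1,2],R[0,2])).round(2),"tilt",R[2].round(3),"q6",o["joint_positions"][5].round(3),"F",o["ft_force"].round(1),"M",o["moment"].round(3),"gap",round(o["finger_gap"],1))
    if target is not None: print("rows-share need",(R.T@(np.array(target)-o["eef_pos"])/50).round(3))
E
python3 -c "
from h import *; info([555,-88.5,205])"
```

```text
clock: 1.48
eef_pos: [245.5, 492.1, 205.5]
tcp_rot: [-0.631, 0.32, -0.32, 0.631]
ft_force: [0.1, -0.4, 0.6]
finger_gap: 67.6
t 1.48 pos [245.5 492.1 205.5] thz 36.19 tilt [-0. -1. -0.] q6 0.41 F [ 0.1 -0.4  0.6] M [-0.008  0.062  0.033] gap 67.6
rows-share need [ 1.3027e+01  9.0000e-03 -1.8620e+00]
```

```bash
python3 -m handwheel '[[[1,0,-0.143],[0,0,0],50],[[1,0,-0.143],[0,0,0],50],[[1,0,-0.143],[0,0,0],50],[[1,0,-0.143],[0,0,0],50],[[1,0,-0.143],[0,0,0],50]]'
python3 -m handwheel '[[[1,0,-0.143],[0,0,0],50],[[1,0,-0.143],[0,0,0],50],[[1,0,-0.143],[0,0,0],50],[[1,0,-0.143],[0,0,0],50],[[1,0,-0.143],[0,0,0],50]]'
python3 -m handwheel '[[[1,0,-0.143],[0,0,0],50],[[1,0,-0.143],[0,0,0],50],[[1,0,-0.143],[0,0,0],50],[[0,0,0],[0,0,0],50],[[0,0,0],[0,0,0],50]]'
python3 - <<'E'
from h import *
info([555,-88.5,205])
c=cam("wrist");cv2.imwrite("pics/w1.png",c["frame"])
for k in("pin","knob_centre"):
    print(k,[(round(b["score"],2),[round(float(v)) for v in b["bbox"]]) for b in optics.boxes_of("wrist",k)][:2])
print(proj([[555,-88.5,119]],c), proj([[555,-88.5,64]],c),proj([[493.3,-45.9,119]],c))
E
```

```text
clock: 2.1
eef_pos: [366.0, 268.4, 205.6]
tcp_rot: [-0.631, 0.318, -0.318, 0.632]
ft_force: [1.0, 0.8, -0.3]
finger_gap: 49.9
clock: 2.72
eef_pos: [486.0, 46.0, 205.6]
tcp_rot: [-0.631, 0.318, -0.319, 0.631]
ft_force: [0.8, 0.9, 0.0]
finger_gap: 49.9
clock: 3.35
eef_pos: [557.0, -85.3, 205.3]
tcp_rot: [-0.631, 0.319, -0.318, 0.631]
ft_force: [-0.4, 0.3, 0.3]
finger_gap: 50.0
t 3.35 pos [557.  -85.3 205.3] thz 36.48 tilt [-0.001 -1.    -0.   ] q6 -0.854 F [-0.4  0.3  0.3] M [-0.017  0.062  0.017] gap 50.0
rows-share need [ 0.027  0.005 -0.07 ]
pin [(0.98, [190, 76, 282, 246]), (0.73, [259, 76, 337, 139])]
knob_centre [(0.76, [190, 78, 242, 133])]
[[247.41855044 193.89129001]] [[248.17068998 180.23960815]] [[216.83308706 107.76118219]]
```

View pics/w1.png

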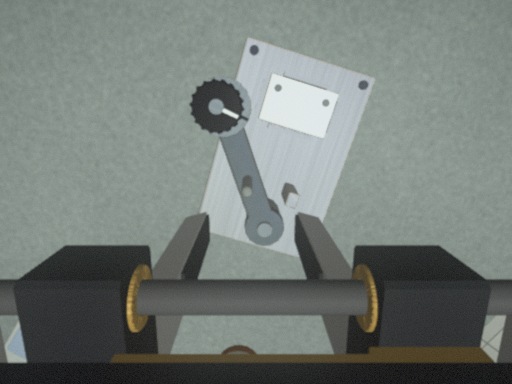

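```bash
python3 -m handwheel '[[[0,0.8,-0.07],[0,0,0],50],[[0,0.9,0],[0,0,0],50],[[0,0.8,0],[0,0,0],50],[[0,0,0],[0,0,0],50]]'
python3 -m handwheel '[[[0,0,0],[0,0,0],0],[[0,0,0],[0,0,0],0],[[0,0,0],[0,0,0],0],[[0,0,0],[0,0,0],0],[[0,0,0],[0,0,0],0]]' 20
python3 - <<'E'
from h import *
info([580.4,-69.8,80])
E
```

```text
clock: 4.0
eef_pos: [553.1, -86.8, 78.6]
tcp_rot: [0.632, -0.32, 0.316, -0.631]
ft_force: [-0.6, 0.8, 1.4]
finger_gap: 50.2
clock: 4.62
eef_pos: [554.3, -87.9, 80.8]
tcp_rot: [0.631, -0.318, 0.318, -0.631]
ft_force: [-3.9, -0.6, 3.9]
finger_gap: 9.9
t 4.62 pos [554.3 -87.9  80.8] thz 36.48 tilt [-0. -1. -0.] q6 -0.859 F [-3.9 -0.6  3.9] M [-0.036  0.714  0.058] gap 9.9
rows-share need [0.018 0.016 0.634]
```

```bash
python3 -m handwheel '[[[-0.02,0,0.12],[0,0,0],0],[[-0.01,0,0.13],[0,0,0],0],[[0,0,0.13],[0,0,0],0],[[0.02,0,0.12],[0,0,0],0],[[0.02,0,0.05],[0,0,0],0]]'
python3 -c "
from h import *
info([580.4,-69.8,80])"
```

```text
clock: 5.25
eef_pos: [576.4, -71.4, 80.5]
tcp_rot: [0.631, -0.319, 0.318, -0.631]
ft_force: [-9.5, 3.3, 7.4]
finger_gap: 9.6
t 5.25 pos [576.4 -71.4  80.5] thz 36.49 tilt [-0.002 -1.    -0.001] q6 -0.823 F [-9.5  3.3  7.4] M [ 0.552  1.482 -0.084] gap 9.6
rows-share need [0.021 0.01  0.084]
```

```bash
for i in 1; do python3 -m handwheel '[[[0.01,0,0.04],[0,0,0],0],[[0.01,0,0.03],[0,0,0],0]]'; done
python3 -c "
from h import *
info([580.4,-69.8,80])"
python3 -m handwheel '[[[0,0,0.02],[0,0,0],0],[[0,0,0.02],[0,0,0],0]]'
python3 -c "
from h import *
info([580.4,-69.8,80])"
```

```text
clock: 5.5
eef_pos: [579.7, -70.3, 80.5]
tcp_rot: [0.631, -0.319, 0.318, -0.631]
ft_force: [-8.4, 2.0, 6.6]
finger_gap: 9.6
t 5.5 pos [579.7 -70.3  80.5] thz 36.48 tilt [-0.002 -1.    -0.001] q6 -0.82 F [-8.4  2.   6.6] M [ 0.348  1.375 -0.072] gap 9.6
rows-share need [0.001 0.011 0.017]
clock: 5.75
eef_pos: [581.2, -69.6, 80.5]
tcp_rot: [0.632, -0.319, 0.318, -0.631]
ft_force: [-12.1, -4.2, 9.5]
finger_gap: 9.6
t 5.75 pos [581.2 -69.6  80.5] thz 36.48 tilt [-0.001 -1.    -0.002] q6 -0.818 F [-12.1  -4.2   9.5] M [-0.851  2.081 -0.005] gap 9.6
rows-share need [-0.007  0.01  -0.015]
```

```bash
python3 -m handwheel '[[[0,0,0.02],[0,0,0],0],[[0,0,0.0],[0,0,0],0]]'
python3 -c "
from h import *
info([580.4,-69.8,80])"
python3 -m handwheel '[[[0,0,0.02],[0,0,0],0],[[0,0,0],[0,0,0],0]]'
python3 -c "
from h import *
info([580.4,-69.8,80])"
```

```text
clock: 6.0
eef_pos: [581.2, -69.6, 80.5]
tcp_rot: [0.632, -0.32, 0.317, -0.63]
ft_force: [-15.4, -5.9, 9.0]
finger_gap: 9.2
t 6.0 pos [581.2 -69.6  80.5] thz 36.47 tilt [-0.002 -1.    -0.004] q6 -0.817 F [-15.4  -5.9   9. ] M [-1.06   2.745 -0.041] gap 9.2
rows-share need [-0.005  0.009 -0.015]
clock: 6.25
eef_pos: [581.2, -69.5, 80.4]
tcp_rot: [0.633, -0.32, 0.317, -0.63]
ft_force: [-23.2, -9.4, 12.8]
finger_gap: 9.9
t 6.25 pos [581.2 -69.5  80.4] thz 36.46 tilt [-0.002 -1.    -0.006] q6 -0.815 F [-23.2  -9.4  12.8] M [-1.756  3.877 -0.057] gap 9.9
rows-share need [-0.005  0.009 -0.016]
```

```bash
python3 -m handwheel '[[[0,0,-0.04],[0,0,0],9],[[0,0,0],[0,0,0],40],[[0,0,0],[0,0,0],40],[[0,-0.8,0],[0,0,0],40],[[0,-0.8,0],[0,0,0],50]]'
python3 -m handwheel '[[[0,-0.8,0],[0,0,0],80],[[0,0,0],[0,0,0],80],[[0,0,0],[0,0,0],80]]'
python3 - <<'E'
from h import *
info()
c=cam("wrist");cv2.imwrite("pics/w2.png",c["frame"])
for n in("top","scene"): 
    d=cam(n);cv2.imwrite(f"pics/{n}2.png",d["frame"])
print(proj([[555.2,.9,119],[581,-69.5,119],[599,-121.5,64]],c))
import pickle;pickle.dump(c,open("w2.pkl","wb"))
E
```

```text
clock: 6.88
eef_pos: [581.9, -69.3, 161.2]
tcp_rot: [0.631, -0.319, 0.318, -0.631]
ft_force: [-0.2, -0.0, -0.2]
finger_gap: 46.1
clock: 7.25
eef_pos: [581.7, -69.3, 199.5]
tcp_rot: [0.632, -0.319, 0.318, -0.631]
ft_force: [-0.0, -0.4, -0.3]
finger_gap: 76.4
t 7.25 pos [581.7 -69.3 199.5] thz 36.49 tilt [-0.001 -1.    -0.001] q6 -0.818 F [-0.  -0.4 -0.3] M [-0.003  0.01   0.022] gap 76.4
[[278.01862867 104.41429054]
 [250.79863169 193.85144819]
 [235.05873538 229.63899081]]
```

View pics/w2.png

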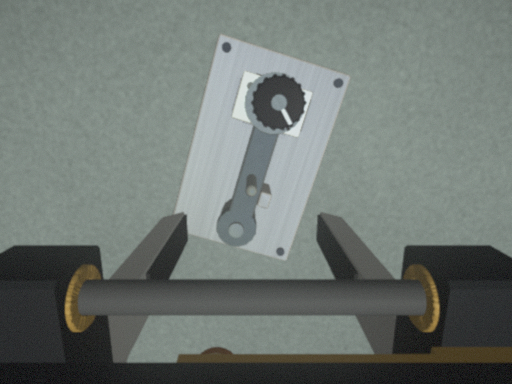

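```bash
python3 -m handwheel '[[[0,0,0],[0,-1,0],75],[[0,0,0],[0,-1,0],75],[[0,0,0],[0,-1,0],75],[[0,0,0],[0,-1,0],75],[[0,0,0],[0,-1,0],75]]'
python3 -m handwheel '[[[0,0,0],[0,-1,0],75],[[0,0,0],[0,-1,0],75],[[0,0,0],[0,-1,0],75],[[0,0,0],[0,-0.3,0],75],[[0,0,0],[0,0,0],75]]'
python3 -c "
from h import *
info([556,1.1,199])"
```

```text
clock: 8.02
eef_pos: [581.7, -69.4, 199.5]
tcp_rot: [-0.707, 0.02, -0.019, 0.707]
ft_force: [0.2, -0.6, -0.3]
finger_gap: 74.9
clock: 8.65
eef_pos: [581.7, -69.4, 199.7]
tcp_rot: [-0.684, -0.179, 0.18, 0.684]
ft_force: [-0.9, 0.7, 0.3]
finger_gap: 74.8
t 8.65 pos [581.7 -69.4 199.7] thz 119.45 tilt [-0.001 -1.     0.001] q6 -2.266 F [-0.9  0.7  0.3] M [0.126 0.025 0.042] gap 74.8
rows-share need [0.245 0.014 1.481]
```

```bash
python3 -m handwheel '[[[0.12,0,0.74],[0,0,0],75],[[0.12,0,0.74],[0,0,0],75],[[0,0,0],[0,0,0],75],[[0,0,0],[0,0,0],75]]'
python3 - <<'E'
from h import *
info([556,1.1,86])
c=cam("wrist");cv2.imwrite("pics/w3.png",c["frame"]); print(proj([[556,1.1,119]],c))
E
```

```text
clock: 9.15
eef_pos: [556.1, 0.5, 200.3]
tcp_rot: [0.684, 0.18, -0.18, -0.684]
ft_force: [-0.0, 0.2, -0.5]
finger_gap: 74.6
t 9.15 pos [5.561e+02 5.000e-01 2.003e+02] thz 119.44 tilt [-0. -1. -0.] q6 -2.15 F [-0.   0.2 -0.5] M [ 0.078 -0.015 -0.001] gap 74.6
rows-share need [0.004 2.286 0.012]
[[251.38778685 193.27578656]]
```

View pics/w3.png

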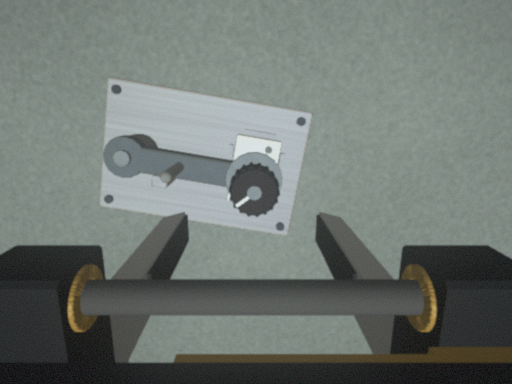

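```bash
python3 -m handwheel '[[[-0.01,0.8,0.02],[0,0,0],75],[[0,0.8,0],[0,0,0],75],[[0,0.68,0],[0,0,0],75],[[0,0,0],[0,0,0],75],[[0,0,0],[0,0,0],75]]'
python3 -c "
from h import *
info([555.3,1.2,86])"
python3 -m handwheel '[[[0,0,0],[0,0,0],46],[[0,0,0],[0,0,0],46],[[0,0,0],[0,0,0],46],[[0,0,0],[0,0,0],46]]' 50
python3 -c "
from h import *
info([555.3,1.2,86])"
```

```text
clock: 9.82
eef_pos: [555.8, 1.0, 87.8]
tcp_rot: [0.684, 0.18, -0.179, -0.684]
ft_force: [-0.5, 0.0, 0.1]
finger_gap: 75.1
t 9.82 pos [555.8   1.   87.8] thz 119.44 tilt [ 0.001 -1.    -0.001] q6 -2.149 F [-0.5  0.   0.1] M [ 0.078  0.031 -0.005] gap 75.1
rows-share need [-0.007  0.036  0.008]
clock: 10.32
eef_pos: [555.1, 1.6, 86.6]
tcp_rot: [0.684, 0.18, -0.18, -0.684]
ft_force: [0.9, -0.4, -0.0]
finger_gap: 46.0
t 10.32 pos [555.1   1.6  86.6] thz 119.49 tilt [ 0. -1. -0.] q6 -2.149 F [ 0.9 -0.4 -0. ] M [0.044 0.002 0.011] gap 46.0
rows-share need [ 0.001  0.012 -0.009]
```

```bash
python3 -m handwheel '[[[0,0,0],[0,0,0],30],[[0,0,0],[0,0,0],30],[[0,0,0],[0,0,0],30],[[0,0,0],[0,0,0],30]]' 40
python3 -c "
from h import *
info([555.3,1.2,86])"
python3 -m handwheel '[[[0,0,0],[0,0,0],30],[[0,0,0],[0,0,0],30]]' 50
python3 -c "
from h import *
info([555.3,1.2,86])"
```

```text
clock: 10.82
eef_pos: [554.9, 1.7, 86.5]
tcp_rot: [-0.684, -0.18, 0.18, 0.684]
ft_force: [-3.3, 3.4, 1.3]
finger_gap: 40.5
t 10.82 pos [554.9   1.7  86.5] thz 119.48 tilt [ 0. -1.  0.] q6 -2.149 F [-3.3  3.4  1.3] M [ 0.665  0.438 -0.011] gap 40.5
rows-share need [ 0.001  0.01  -0.012]
clock: 11.08
eef_pos: [555.0, 1.7, 86.5]
tcp_rot: [-0.684, -0.18, 0.18, 0.684]
ft_force: [-3.3, 3.2, 4.0]
finger_gap: 40.5
t 11.07 pos [555.    1.7  86.5] thz 119.48 tilt [-0. -1.  0.] q6 -2.149 F [-3.3  3.2  4. ] M [ 0.835  0.535 -0.015] gap 40.5
rows-share need [ 0.001  0.01  -0.011]
```

```bash
python3 -m handwheel '[[[0,0,0.01],[0,0.4,0],30],[[0,0,0],[0,0.6,0],30],[[0,0,0],[0,0.6,0],30],[[0,0,0],[0,0.6,0],30],[[0,0,0],[0,0,0],30]]'
python3 -c "
from h import *
info([555.3,1.2,86])"
python3 -m handwheel '[[[0,0,0],[0,0.6,0],30],[[0,0,0],[0,0.4,0],30],[[0,0,0],[0,0,0],30]]'
python3 - <<'E'
from h import *
info([555.3,1.2,86])
c=cam("wrist");cv2.imwrite("pics/w4.png",c["frame"])
E
```

```text
clock: 11.7
eef_pos: [554.9, 1.8, 86.5]
tcp_rot: [0.706, 0.046, -0.046, -0.705]
ft_force: [-0.2, 0.5, 0.9]
finger_gap: 40.0
t 11.7 pos [554.9   1.8  86.5] thz 97.52 tilt [ 0. -1. -0.] q6 -1.765 F [-0.2  0.5  0.9] M [ 0.299  0.2   -0.043] gap 40.0
rows-share need [ 0.007  0.01  -0.013]
clock: 12.08
eef_pos: [554.9, 1.8, 86.5]
tcp_rot: [0.707, -0.015, 0.015, -0.707]
ft_force: [-1.0, 1.0, 2.2]
finger_gap: 40.3
t 12.07 pos [554.9   1.8  86.5] thz 87.63 tilt [ 0. -1. -0.] q6 -1.592 F [-1.   1.   2.2] M [0.203 0.142 0.044] gap 40.3
rows-share need [ 0.009  0.01  -0.012]
```

View pics/w4.png

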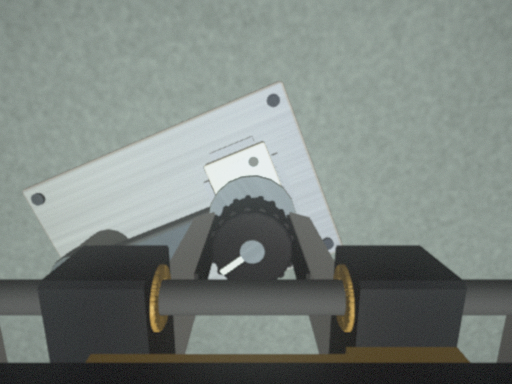

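```bash
I(){ python3 -c "
from h import *
info()"; }
python3 -m handwheel '[[[0,0,0],[0,0.3,0],30],[[0,0,0],[0,0.3,0],30],[[0,0,0],[0,0,0],30]]' >/dev/null; I
python3 -m handwheel '[[[0,0,0],[0,0.3,0],30],[[0,0,0],[0,0.3,0],30],[[0,0,0],[0,0,0],30]]' >/dev/null; I
```

```text
t 12.5 pos [554.8   1.9  86.5] thz 81.63 tilt [ 0. -1. -0.] q6 -1.487 F [-0.8  0.2  2.4] M [0.069 0.055 0.08 ] gap 40.4
t 12.88 pos [554.8   1.9  86.5] thz 75.63 tilt [ 0. -1. -0.] q6 -1.382 F [-0.3 -0.3  2.2] M [0.035 0.103 0.036] gap 40.2
```

```bash
I(){ python3 -c "
from h import *
info()"; }
python3 -m handwheel '[[[0,0,0],[0,0.3,0],30],[[0,0,0],[0,0.3,0],30],[[0,0,0],[0,0,0],30]]' >/dev/null; I
python3 -m handwheel '[[[0,0,0],[0,0.3,0],30],[[0,0,0],[0,0.3,0],30],[[0,0,0],[0,0,0],30]]' >/dev/null; I
```

```text
t 13.25 pos [554.8   1.9  86.5] thz 69.63 tilt [ 0. -1. -0.] q6 -1.278 F [0.6 0.9 1.3] M [0.037 0.072 0.015] gap 40.5
t 13.62 pos [554.8   1.9  86.5] thz 63.63 tilt [ 0. -1. -0.] q6 -1.173 F [-0.5 -0.1  2.6] M [-0.012  0.085  0.063] gap 40.2
```

```bash
I(){ python3 -c "
from h import *
info()"; }
python3 -m handwheel '[[[0,0,0],[0,0.3,0],30],[[0,0,0],[0,0.3,0],30],[[0,0,0],[0,0,0],30]]' >/dev/null; I

```

```text
t 14.0 pos [554.8   1.9  86.5] thz 57.63 tilt [ 0. -1.  0.] q6 -1.068 F [0.2 0.4 2.7] M [-0.06   0.087 -0.025] gap 40.4
```

```bash
I(){ python3 -c "
from h import *
info()"; }
python3 -m handwheel '[[[0,0,0],[0,0.3,0],30],[[0,0,0],[0,0.3,0],30],[[0,0,0],[0,0,0],30]]' >/dev/null; I
python3 -m handwheel '[[[0,0,0],[0,0.3,0],30],[[0,0,0],[0,0.3,0],30],[[0,0,0],[0,0,0],30]]' >/dev/null; I
```

```text
t 14.38 pos [554.8   2.   86.5] thz 51.64 tilt [ 0. -1.  0.] q6 -0.964 F [0.5 0.5 3.2] M [-0.052  0.032  0.021] gap 40.9
t 14.75 pos [554.8   1.9  86.5] thz 45.64 tilt [ 0. -1.  0.] q6 -0.859 F [0.7 1.3 2.4] M [0.036 0.    0.019] gap 40.3
```

```bash
I(){ python3 -c "
from h import *
info()"; }
python3 -m handwheel '[[[0,0,0],[0,0.3,0],30],[[0,0,0],[0,0.3,0],30],[[0,0,0],[0,0,0],30]]' >/dev/null; I

```

```text
t 15.12 pos [554.8   1.9  86.5] thz 39.63 tilt [ 0. -1.  0.] q6 -0.754 F [0.1 1.  2.1] M [ 0.02  -0.025  0.048] gap 40.3
```

```bash
I(){ python3 -c "
from h import *
info()"; }
python3 -m handwheel '[[[0,0,0],[0,0.3,0],30],[[0,0,0],[0,0.3,0],30],[[0,0,0],[0,0,0],30]]' >/dev/null; I

```

```text
t 15.5 pos [554.8   2.   86.5] thz 33.64 tilt [ 0. -1.  0.] q6 -0.65 F [0.4 1.  3. ] M [ 0.013 -0.011  0.007] gap 40.6
```

```bash
I(){ python3 -c "
from h import *
info()"; }
python3 -m handwheel '[[[0,0,0],[0,0.3,0],30],[[0,0,0],[0,0.3,0],30],[[0,0,0],[0,0,0],30]]' >/dev/null; I

```

```text
t 15.88 pos [554.8   2.   86.5] thz 27.64 tilt [ 0. -1.  0.] q6 -0.545 F [0.7 1.2 2.5] M [ 0.085 -0.057  0.025] gap 40.3
```

```bash
python3 -m handwheel '[[[0,0,0],[0,0.3,0],30],[[0,0,0],[0,0.3,0],30],[[0,0,0],[0,0,0],30]]' >/dev/null; python3 - <<'E'
from h import *
info()
c=cam("wrist");cv2.imwrite("pics/w5.png",c["frame"])
E
```

```text
t 16.25 pos [554.8   2.   86.5] thz 21.63 tilt [ 0. -1.  0.] q6 -0.44 F [0.6 0.5 2.7] M [ 0.02  -0.066  0.067] gap 40.6
```

View pics/w5.png

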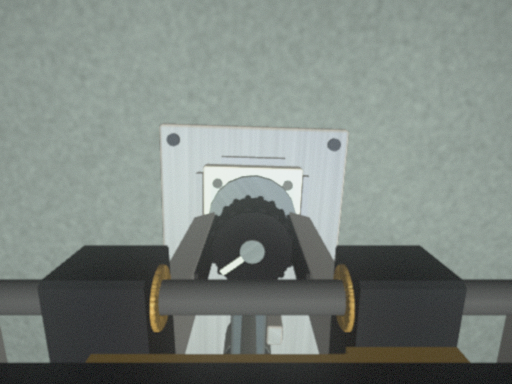

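```bash
I(){ python3 -c "
from h import *
info()"; }
python3 -m handwheel '[[[0,0,0],[0,0.3,0],30],[[0,0,0],[0,0.3,0],30],[[0,0,0],[0,0,0],30]]' >/dev/null; I

```

```text
t 16.68 pos [554.8   2.   86.5] thz 15.61 tilt [ 0. -1.  0.] q6 -0.335 F [1.  1.  2.6] M [ 0.076 -0.14   0.03 ] gap 40.3
```

```bash
I(){ python3 -c "
from h import *
info()"; }
python3 -m handwheel '[[[0,0,0],[0,0.3,0],30],[[0,0,0],[0,0.3,0],30],[[0,0,0],[0,0,0],30]]' >/dev/null; I

```

```text
t 17.05 pos [554.8   2.   86.5] thz 9.62 tilt [ 0. -1.  0.] q6 -0.23 F [0.7 1.4 2.3] M [ 0.144 -0.198  0.   ] gap 40.1
```

```bash
I(){ python3 -c "
from h import *
info()"; }
python3 -m handwheel '[[[0,0,0],[0,0.3,0],30],[[0,0,0],[0,0.3,0],30],[[0,0,0],[0,0,0],30]]' >/dev/null; I

```

```text
t 17.43 pos [554.8   2.   86.5] thz 3.63 tilt [-0. -1.  0.] q6 -0.126 F [2.  0.5 3.4] M [ 0.092 -0.143  0.058] gap 40.4
```

```bash
I(){ python3 -c "
from h import *
info()"; }
python3 -m handwheel '[[[0,0,0],[0,0.3,0],30],[[0,0,0],[0,0.2,0],30],[[0,0,0],[0,0,0],30]]' >/dev/null; I

```

```text
t 17.8 pos [554.8   2.   86.5] thz -1.44 tilt [-0. -1.  0.] q6 -0.037 F [0.9 1.  3.5] M [ 0.094 -0.247  0.105] gap 40.7
```

```bash
I(){ python3 -c "
from h import *
info()"; }
python3 -m handwheel '[[[0,0,0],[0,0.3,0],30],[[0,0,0],[0,0,0],30],[[0,0,0],[0,0,0],30]]' >/dev/null; I
python3 -m handwheel '[[[0,0,0],[0,0.3,0],30],[[0,0,0],[0,0,0],30],[[0,0,0],[0,0,0],30]]' >/dev/null; I

```

```text
t 18.18 pos [554.8   1.9  86.5] thz -4.41 tilt [ 0. -1.  0.] q6 0.015 F [3.  0.3 3.2] M [ 0.088 -0.307  0.13 ] gap 40.5
t 18.55 pos [554.8   2.   86.5] thz -7.42 tilt [ 0. -1.  0.] q6 0.067 F [1.  1.4 2.9] M [ 0.189 -0.32   0.164] gap 40.3
```

```bash
I(){ python3 -c "
from h import *
info()"; }
for k in 1; do python3 -m handwheel '[[[0,0,0],[0,0.3,0],30],[[0,0,0],[0,0,0],30],[[0,0,0],[0,0,0],30]]' >/dev/null; I; done
python3 -m handwheel '[[[0,0,0],[0,0.3,0],30],[[0,0,0],[0,0,0],30],[[0,0,0],[0,0,0],30]]' >/dev/null; I
python3 -m handwheel '[[[0,0,0],[0,0.3,0],30],[[0,0,0],[0,0,0],30],[[0,0,0],[0,0,0],30]]' >/dev/null; I

```

```text
t 18.93 pos [554.8   2.   86.5] thz -10.42 tilt [ 0. -1.  0.] q6 0.119 F [2.5 0.7 2.4] M [ 0.084 -0.377  0.322] gap 40.4
t 19.3 pos [554.8   2.   86.5] thz -13.42 tilt [ 0. -1.  0.] q6 0.172 F [2.5 0.4 3.1] M [ 0.142 -0.429  0.3  ] gap 40.2
t 19.68 pos [554.8   1.9  86.5] thz -16.43 tilt [-0. -1.  0.] q6 0.224 F [1.7 1.2 3.1] M [ 0.094 -0.425  0.344] gap 40.3
```

```bash
I(){ python3 -c "
from h import *
info()"; }
python3 -m handwheel '[[[0,0,0],[0,0.3,0],30],[[0,0,0],[0,0,0],30],[[0,0,0],[0,0,0],30]]' >/dev/null; I
python3 -m handwheel '[[[0,0,0],[0,0.3,0],30],[[0,0,0],[0,0,0],30],[[0,0,0],[0,0,0],30]]' >/dev/null; python3 - <<'E'
from h import *
info()
c=cam("wrist");cv2.imwrite("pics/w6.png",c["frame"])
E
```

```text
t 20.05 pos [554.8   2.   86.5] thz -19.43 tilt [-0. -1.  0.] q6 0.277 F [2.7 1.  3.7] M [ 0.119 -0.444  0.343] gap 40.4
t 20.43 pos [554.8   2.   86.4] thz -22.43 tilt [-0. -1.  0.] q6 0.329 F [2.8 1.2 2.7] M [ 0.042 -0.511  0.349] gap 40.5
```

View pics/w6.png

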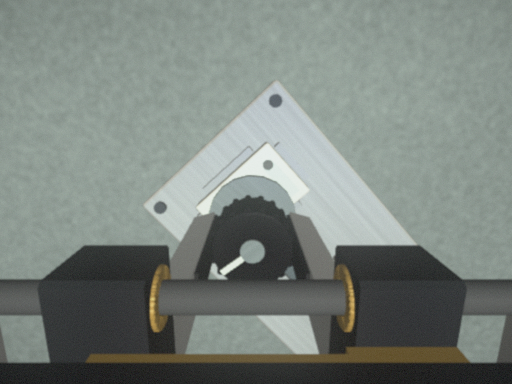

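```bash
python3 -m handwheel '[[[0,0,0],[0,0,0],60],[[0,0,0],[0,0,0],75],[[0,0,0],[0,0,0],75],[[0,-0.6,0],[0,0,0],75],[[0,-0.8,0],[0,0,0],75]]'
python3 -m handwheel '[[[0,-0.8,0],[0,0,0],75],[[1,0,0],[0,0,0],75],[[0,0,0],[0,0,0],75],[[0,0,0],[0,0,0],75]]'
python3 - <<'E'
from h import *
info()
for n in("wrist","top","scene"):
    c=cam(n);f=c["frame"]
    if n=="wrist": f=f;print(proj([[555,1.7,119],[555,1.7,71]],c)); cv2.imwrite("pics/wc.png",cv2.resize(f[20:220,130:380],None,fx=3,fy=3,interpolation=cv2.INTER_CUBIC))
    if n=="top": f=cv2.resize(f[140:235,220:330],None,fx=6,fy=6,interpolation=cv2.INTER_CUBIC)
    if n=="scene": f=cv2.resize(f[160:260,200:300],None,fx=6,fy=6,interpolation=cv2.INTER_CUBIC)
    cv2.imwrite(f"pics/{n}7.png",f)
E
```

```text
clock: 21.1
eef_pos: [554.1, 2.0, 156.5]
tcp_rot: [-0.393, 0.589, -0.587, 0.392]
ft_force: [0.3, -0.0, -0.2]
finger_gap: 74.7
clock: 21.6
eef_pos: [535.6, -44.0, 196.3]
tcp_rot: [-0.393, 0.588, -0.588, 0.393]
ft_force: [0.2, -0.8, -0.2]
finger_gap: 74.8
t 21.6 pos [535.6 -44.  196.3] thz -22.54 tilt [-0. -1. -0.] q6 0.243 F [ 0.2 -0.8 -0.2] M [-0.054  0.105  0.01 ] gap 74.8
[[252.94425959 133.41964354]
 [252.76986291 129.77605861]]
```

View pics/wc.png

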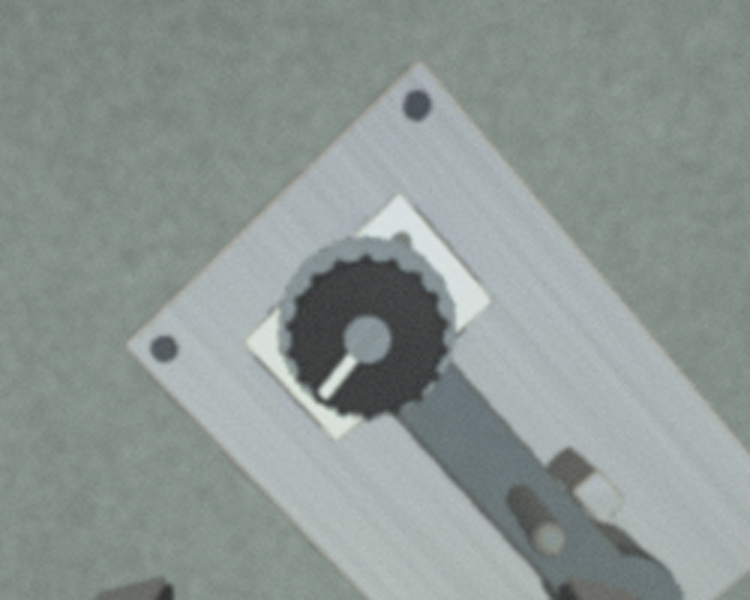

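View pics/scene7.png

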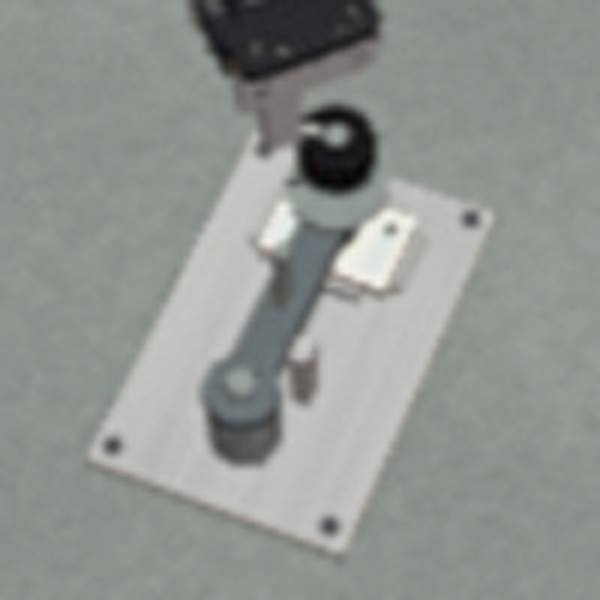

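View pics/top7.png

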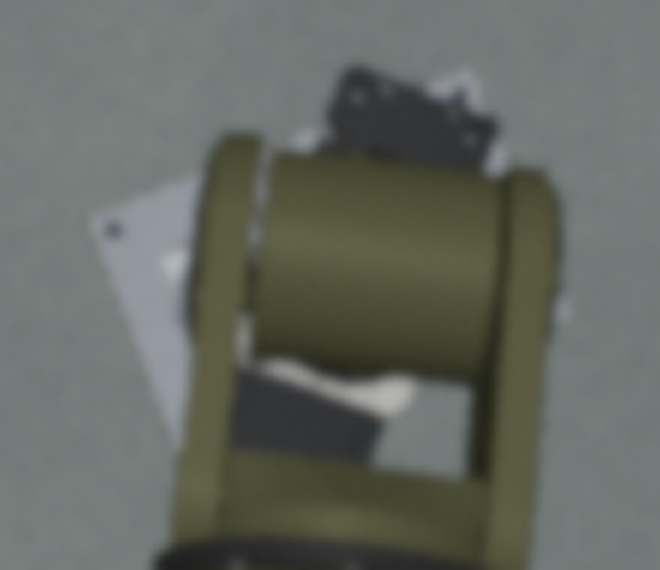

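```bash
python3 -m handwheel '[[[0,0,0],[0,-1,0],75],[[0,0,0],[0,-1,0],75],[[0,0,0],[0,-1,0],75],[[0,0,0],[0,-1,0],75],[[0,0,0],[0,-1,0],75]]' >/dev/null
python3 -m handwheel '[[[0,0,0],[0,-1,0],75],[[0,0,0],[0,-1,0],75],[[0,0,0],[0,-1,0],75],[[0,0,0],[0,-1,0],75],[[0,0,0],[0,-1,0],75]]' >/dev/null
python3 -m handwheel '[[[0,0,0],[0,-1,0],75],[[0,0,0],[0,-0.5,0],75],[[0,0,0],[0,0,0],75]]' 
python3 - <<'E'
from h import *
info([555,1.7,196])
E
```

```text
clock: 23.38
eef_pos: [535.7, -43.7, 196.3]
tcp_rot: [-0.707, -0.015, 0.015, 0.707]
ft_force: [0.1, -0.5, -0.4]
finger_gap: 74.8
t 23.38 pos [535.7 -43.7 196.3] thz 92.49 tilt [-0. -1.  0.] q6 -1.764 F [ 0.1 -0.5 -0.4] M [0.047 0.025 0.031] gap 74.8
rows-share need [0.424 0.005 0.891]
```

```bash
python3 -m handwheel '[[[0.4,-0.2,0.45],[0,0,0],75],[[0.4,-0.2,0.44],[0,0,0],75],[[0,0,0],[0,0,0],75],[[0,0,0],[0,0,0],75]]' 
python3 - <<'E'
from h import *
info()
c=cam("wrist");f=c["frame"];print(proj([[555,1.7,119]],c))
cv2.imwrite("pics/w8.png",f)
cv2.imwrite("pics/w8c.png",cv2.resize(f[60:210,160:360],None,fx=4,fy=4,interpolation=cv2.INTER_CUBIC))
import pickle;pickle.dump(c,open("w8.pkl","wb"))
E
```

```text
clock: 23.88
eef_pos: [573.2, 1.8, 215.9]
tcp_rot: [0.707, 0.015, -0.015, -0.707]
ft_force: [0.1, 0.9, -0.4]
finger_gap: 75.4
t 23.88 pos [573.2   1.8 215.9] thz 92.44 tilt [-0.001 -1.    -0.   ] q6 -1.674 F [ 0.1  0.9 -0.4] M [-0.007 -0.006  0.056] gap 75.4
[[251.7109087  168.69806349]]
```

View pics/w8c.png

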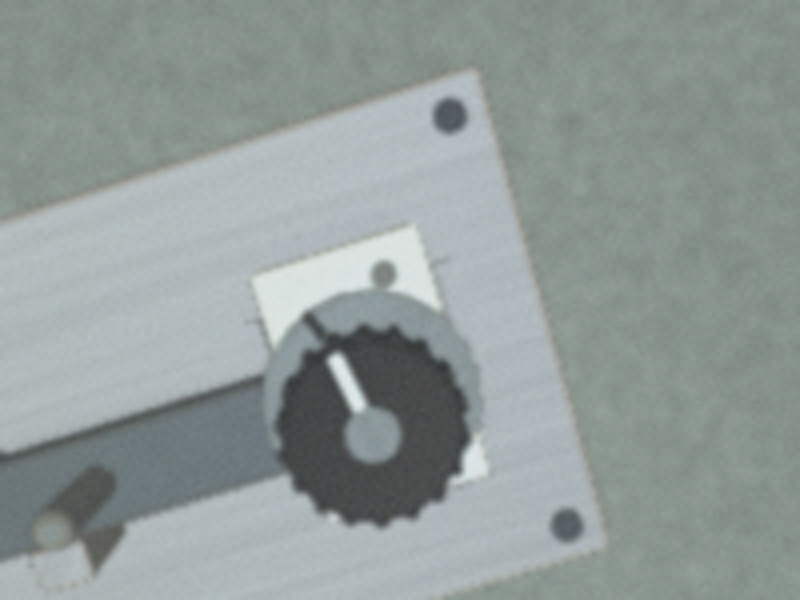

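View pics/w8.png

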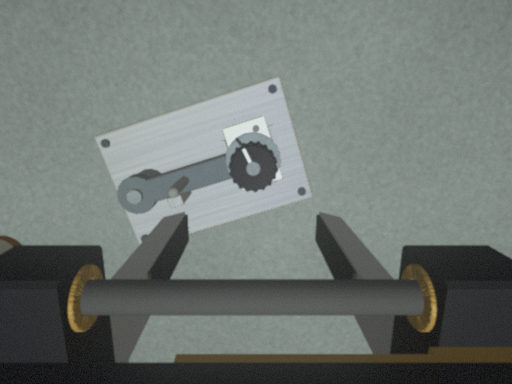

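```bash
python3 - <<'E'
from h import *
import pickle
c=pickle.load(open("w8.pkl","rb"))
q=lambda x,y:(159.9+x/4,59.9+y/4)
ang=lambda d:np.degrees(np.arctan2(d[1],d[0]))
K=ray(q(373,435),c,119);a=ang(ray(q(335,358),c,119)-K); b=ang(ray(q(308,318),c,71)-ray(q(330,345),c,71)); b2=ang(ray(q(308,318),c,71)-K)
print("knob",K,"line",a,"collar",b,b2)
# plate corners in w8: full-image px
C=[q(478,70),q(604,545),(95.5,138)]
H=np.array([[75,120],[-75,120],[75,-110.]])
# which corner: print world
W=np.array([ray(u,c,10) for u in C]);print(W)
f=lambda p:(H@rz(p[2]).T+p[:2]-W).ravel()
r=least_squares(f,[577,-60,.343]);print(r.x,r.fun.round(1))
n=rz(r.x[2])@[0,65]+r.x[:2];print("nest",n,"d",K-n)
E
```

```text
knob [554.90279042   2.94341983] line -151.4717621405197 collar -138.46150667165605 -140.17021684127042
[[ 468.08089688   29.19616601]
 [ 605.32514013   76.86398056]
 [ 545.65896884 -183.71272342]]
[ 4.97293592e+02 -5.24447562e+01 -4.87836405e-01] [ 151.7  -10.8 -118.    11.8  -33.7   -1.1]
nest [527.76011776   4.97293121] d [27.14267266 -2.02951138]
```

```bash
python3 - <<'E'
from h import *
H=np.array([[-75,120],[75,120],[-75,-110.]])
W=np.array([[468.08,29.2],[605.33,76.86],[545.66,-183.71]])
for w in (1,):
    r=least_squares(lambda p:(H@rz(p[2]).T+p[:2]-W).ravel(),[577,-60,.343]);print(r.x,r.fun.round(1))
n=rz(r.x[2])@[0,65]+r.x[:2];print(n,np.array([554.9,2.94])-n, rz(r.x[2]).T@(np.array([554.9,2.94])-n))
E
```

```text
[ 5.77996281e+02 -5.80610683e+01  3.48851153e-01] [-1.6 -0.1  2.1  3.5 -0.5 -3.4]
[555.77808571   3.02372362] [-0.87808571 -0.08372362] [-0.85381339  0.22146523]
```

```bash
python3 -c "
from h import *
info(); print(ctrl.job_done())"
```

```text
t 23.93 pos [573.1   1.5 216. ] thz 92.42 tilt [-0.001 -1.    -0.   ] q6 -1.674 F [ 0.4  0.4 -0.7] M [ 0.031 -0.001 -0.015] gap 74.9
the job is handed in; nothing more can be done
None
```

I swung the clamp arm home and tightened the thumbscrew to its first slip, then let go. I handed the job in at 23.9 s of the 72 s.

- **Swing:** I pinched the pin and pushed it until it met the stop. The last pushes moved it no further and the push force rose to about 25 N sideways.
- **Tightening:** I gripped the knob at 50 N and turned it about 142° clockwise. The torque stayed near zero for about 120°, then climbed and levelled off at about 0.34–0.35 Nm. I turned about 6° more on that plateau, stopped and let go.

| Last check (wrist camera) | Result | Limit |
|---|---|---|
| Clutch slip, knob line against collar line | about 11–13° (0.20–0.23 rad) | 0.025–0.55 rad |
| Knob axis from nest centre | about 0.9 mm | under 4 mm |

- **Slip:** The torque readings suggested slightly less slip, about 8–10°. That is still inside the limits.
- **Nest position:** The plate corners fitted only to within about 3.5 mm in that last picture, so the 0.9 mm is approximate. It agrees with where the gripper closed on the knob.
- **Cartridge and surroundings:** The cartridge looked to be in its nest in the pictures. I did not measure its position, and did not check the bystanders again. I kept well clear of them.
- **Not measured:** I had no way to measure the pad's force on the cartridge. It is inferred only from the clutch having slipped.
- **Robot:** It was clear of everything, with wrist force under 1 N.

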